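# Register a mounted printing block in the corner of the press board

### The arm

A 6-joint arm with a two-finger parallel gripper is mounted at the origin on the work surface. World frame = base frame: x ahead of the robot, y to its left, z up, the work surface at z = 0. Lengths are in mm, angles in rad, forces in N, time in s.
With the tool pointing down it reaches from about 350 to 875 mm from the base axis. Payload 4.2 kg.
Tool frame: the origin (TCP) lies midway between the tips of the shut fingers; the grasp point (between the pads) lies 19 mm behind it; y points along the fingers, x is the direction in which the jaws open and shut, and the axes are right-handed (so a half turn about y gives the same grasp; the last joint's range is limited). The gripper opens to 85 mm and grips with 20 to 120 N. Pads are 22 mm wide; open, the fingers measure 114 mm over their backs; the gripper's body (76 mm by 85 mm) begins 54 mm behind the grasp point. The pads swing forward as they close: fully open they stand 13 mm farther back than shut.
Start: joints at [0.259, 0.385, 0.008, 0, -1.194, -0.259], TCP at [624.979, 0.025, 231.312] pointing down, gripper open.
Joint ranges: [-3.14, 3.14], [-1.21, 2.06], [-1.07, 1.41], [-3.16, 2.05], [-2.99, -0.16], [-3.1, 3.1]. Speed limits (rad/s): [2.79, 2.79, 3.14, 3.14, 3.14, 3.14].

### API

Orientations are given as a unit quaternion [x, y, z, w].
In Python, from bench import read_state, get_image, job_done gives the robot as it stands.
- The arm moves only by the tool play_rows, never from a script. Its argument "series" is a list of rows, each a list of 7 numbers: the shift along the tool's x, y, z in m, then the turn, a rotation vector about the tool's x, y, z in rad, then the finger opening in m, from 0 to 0.0854. In form: [[x, y, z, wx, wy, wz, claw], ...]. A call has 1 to 10 rows; each row shifts and turns the pose as measured when the row begins, along the tool's axes as they then stand; what a row does not reach is not made up. A row lasts 1/10 s, in which the tool goes at most 50 mm and 8.59 degrees, less where a joint would pass 70% of its speed; a pose out of reach is approached as far as the arm can. A call with a gripper value outside its range is refused whole. The fingers move at their own pace and stop on an object; the grip force is fixed at half the most. Time passes only in rows, so rows that do not move let the fingers close. It gives the time, the measured TCP pose, the force and the opening at its end, in the units of the state.
- read_state(): the state, without advancing time (a new reading comes with each control period).
- get_image(name): name is "scene" or "side" or "wrist"; returns a dict with "color" (384x512x3 uint8, red, green, blue), "intrinsics" (3x3 intrinsics, pixels), "origin" and "orientation" of the camera in the world. Camera axes: x right, y down, z forward; pixel columns grow to the right and rows downward; lengths in mm; the calibration is good to about 2 mm. A picture is of the moment at which its call begins. There is no depth.
- job_done(): hands the job in, once; it reports no verdict.
The state is a dict: "clock": time; "joints": joint angles; "joint_vel": joint speeds; "joint_efforts": joint torques, N m; "position": TCP position; "ee_rot": TCP orientation; "contact_force": force on the tool from outside, world axes, zero at the start; "wrist_torque": the same for the moment, N m; "gripper_width": finger opening in mm.
Only numpy, scipy, OpenCV 4.12 (cv2) and the standard library are available. Lean on these libraries where they do the work, as an engineer would, in place of code of your own. Each camera call takes 0.05 s, during which the arm holds its last target. There are 200 camera calls.

### The job

Slide the mounted printing block (the larger one, with a brass plate on one end, lying on the registration board) home into the board's corner: first press it flat up against the long aluminium fence, then push it along that fence until it meets the sliding stop and the stop's feeler pin is pressed in, so it ends square and flush with both. The stop is set somewhere else each time: feel for it and push gently, keep the block flat on the board without lifting it, and do not disturb the other things lying about.

Things in the scene. Friction and masses are not known exactly. Their poses are not given: they have to be found in the camera images.
- board: registration board: plywood, 260 mm (its x) x 400 mm (its y) x 12 mm, screwed to the bench at a different place and angle each time. Origin at the centre of its underside; x runs from the robot's side to the long fence, y along the fence towards the sliding stop, z up; its top is at z = 12 mm.
- long_fence: aluminium strip, 20 mm wide, 400 mm long, 16 mm high above the board's top, along the board's far (+x) edge; origin at the centre of its underside, y along its length; its inner face lies at board x = 110 mm. It carries the sliding stop, clamped.
- feeler (a joint): sprung brass pin, 8 mm thick, in the face of the sliding stop: 0 = 5 mm out, 0.005 = level with the stop's face. The stop is an aluminium bar, 90 mm long (board x 20 to 110), 20 mm wide, 16 mm high above the board, square to the fence, with a clamp on the fence 42 mm high. Its face (towards -y) is clamped at an unreported place, board y 120 to 180 mm. Pin at board x 65, 8 mm above the board.
- block: printing block: plywood 100 (its x) x 140 (its y) x 18 mm, topped by 4 mm of brown lino and, on the -y end, brass (22 mm high in all), 0.35-0.7 kg; centre of mass some 15 mm from the middle towards the brass. Origin at the centre of its underside, z up. Starts on the board, turned up to 0.35 rad. Home: axes parallel to the board's, centre at board x 60 mm, its +y end on the stop.
- ink_tin: low ink tin, 52 mm across, 34 mm high, standing on the board in the corner near the robot on the stop's side; leave alone; origin under its centre
- tall_tin: ink tin, 70 mm across, 75 mm high, on the bench right of the board; leave alone; origin under its centre
- jar: glass jar, 64 mm across, 85 mm high, on the bench left of the board; leave alone; origin under its centre
- brayer: ink roller lying on the bench right of the board, 155 mm long, 85 mm wide, 32 mm high; leave alone; origin under the rubber roll, handle towards its -x
- knife: ink knife lying on the bench left of the board, 200 mm long along its x; leave alone; origin under its middle
- small_block: small square printing block without brass, 60 x 60 x 22 mm, on the bench left of the board; leave alone; origin under its centre
- pen_pot: white pot of pens and etching tools, 80 mm across, 170 mm high over the pens, on the bench far right; leave alone; origin under its centre
Not all that is in view belongs to the job. Of the things shaped like the block, the plywood one is meant.

How it is judged:
By the outcome, as a careful person would: the job done as asked, in the order asked, and still so for the second after the job is handed in, with the robot touching nothing.
It also fails if it takes over 58 s, if anything falls off the work surface, if the arm or the gripper's body presses on something with over 40 N, if the wrist force passes 120 N, or if a joint passes its speed limit or range.

## Working session

There is one attempt and no reset: what is moved stays moved. The work goes in short steps, Python scripts to look and compute and a tool call to move; the robot and the scene stay as the last step left them, time stands still between calls to the robot, and variables do not carry over. Pictures are saved under pics/ and viewed, about 8 in all and at most 12, crops included, and the job is handed in when it is done.

Besides the shell and the picture viewer there is one more tool, called as name(argument=value, ...) on one line, values as JSON. play_rows: Moves the arm, as the interface text tells. Its arguments: {"type":"object","properties":{"series":{"type":"array","items":{"type":"array","items":{"type":"number"}}}},"required":["series"]}

```bash
mkdir -p pics; ls; python3 - <<'E'
from bench import *
import cv2
for n in("scene","side"):
    d=get_image(n); cv2.imwrite(f"pics/{n}0.png",cv2.resize(d["color"][:,:,::-1],(800,600),interpolation=cv2.INTER_CUBIC)); print(n,d["intrinsics"],d["origin"],d["orientation"])
print(read_state())
E
```

```text
pics
scene [[430.28917247   0.         249.28792541]
 [  0.         430.28917247 199.30107301]
 [  0.           0.           1.        ]] [1322.71819655   17.0315967  1072.97954276] [ 0.6644687   0.66684447 -0.24307847 -0.23390739]
side [[398.58929054   0.         262.68126752]
 [  0.         398.58929054 195.21575594]
 [  0.           0.           1.        ]] [439.83120108 827.22803217 747.34563419] [-0.02125473  0.9011668  -0.43292355  0.00488271]
{'clock': 0.1, 'joints': array([ 2.58616924e-01,  3.85489124e-01,  6.76493522e-03, -4.03647766e-04,
       -1.19400883e+00, -2.58601536e-01]), 'joint_vel': array([-0.00084544, -0.00018701,  0.00297462,  0.00053579, -0.00109737,
       -0.00289486]), 'joint_efforts': array([-2.41840362e-04, -3.93318665e+01,  1.88929778e+01,  4.19793829e+00,
       -2.58899068e-03, -3.31562532e-06]), 'position': array([6.24481405e+02, 1.95957491e-02, 2.30330872e+02]), 'ee_rot': array([ 6.48681921e-04, -7.07059565e-01,  7.07153307e-01,  7.43075216e-04]), 'contact_force': array([0.0751903 , 0.04047071, 0.6517228 ]), 'wrist_torque': array([0.0066193 , 0.02586735, 0.02497345]), 'gripper_width': 85.1278856606314}
```

View pics/scene0.png

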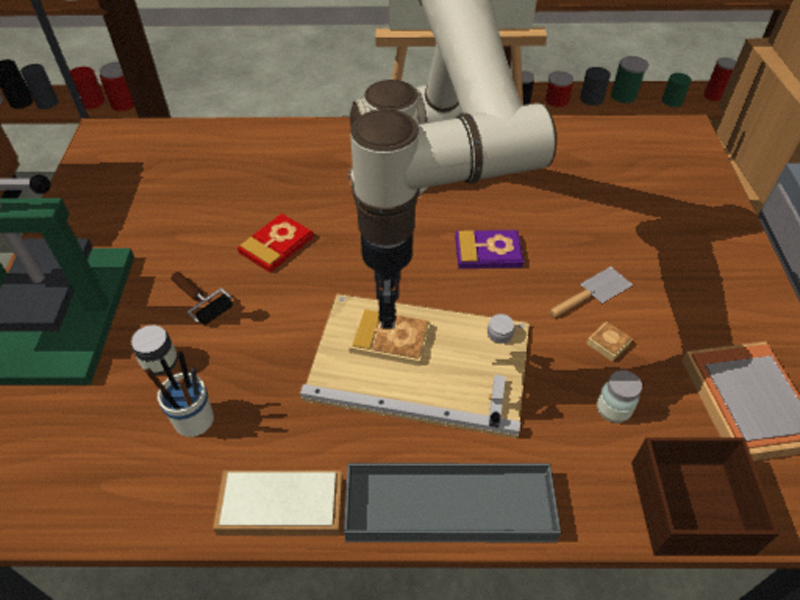

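View pics/side0.png

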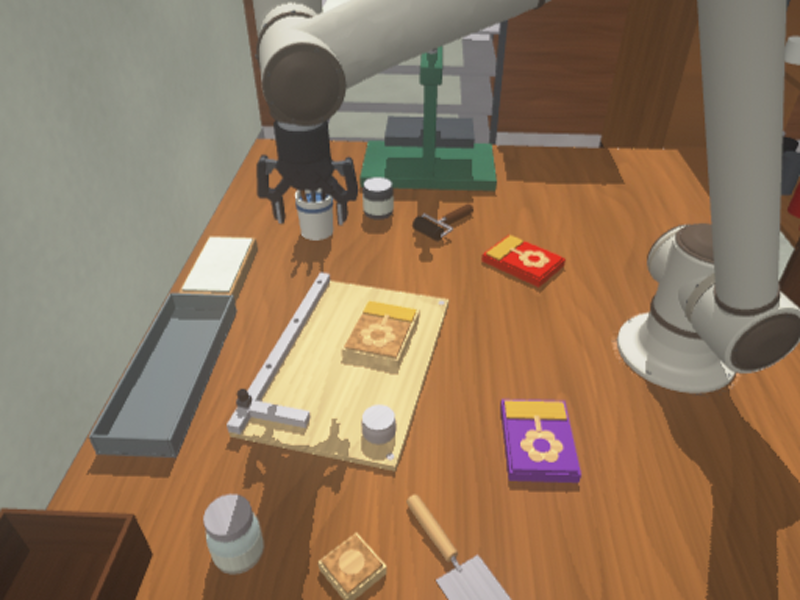

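Candidates: the plywood block on the board, with brass (side 380,333; scene 390,335); red box (side 523,260); purple box (side 540,440); small block without brass (side 352,567). By the description, the one on the board is meant. I'll check it in a close crop and measure from that.

```bash
python3 - <<'E'
from bench import *
import cv2
d=get_image("side")["color"][:,:,::-1]
cv2.imwrite("pics/side1.png",cv2.resize(d[170:305,138:298],(800,675),interpolation=cv2.INTER_CUBIC)[:600])
d=get_image("scene")["color"][:,:,::-1]
cv2.imwrite("pics/scene1.png",cv2.resize(d[182:286,186:346],(800,520),interpolation=cv2.INTER_CUBIC))
E
```

```text
(no output)
```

View pics/side1.png

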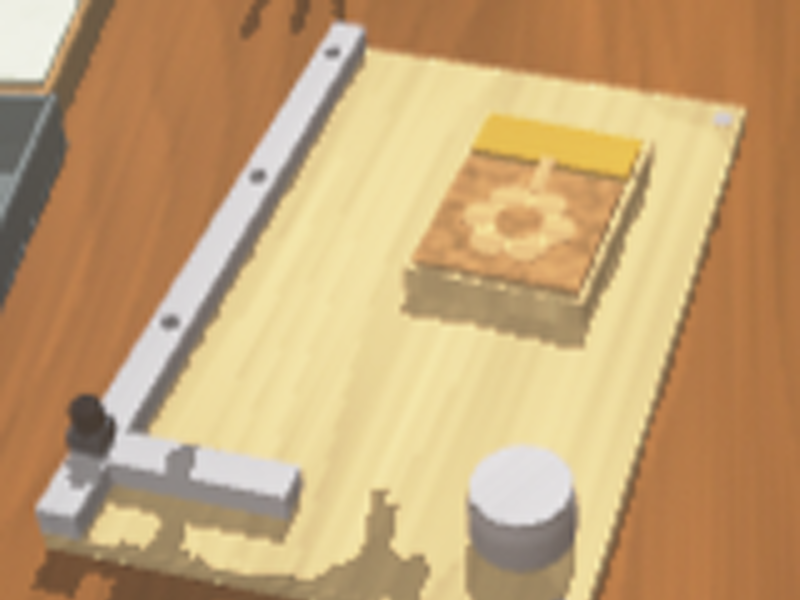

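View pics/scene1.png

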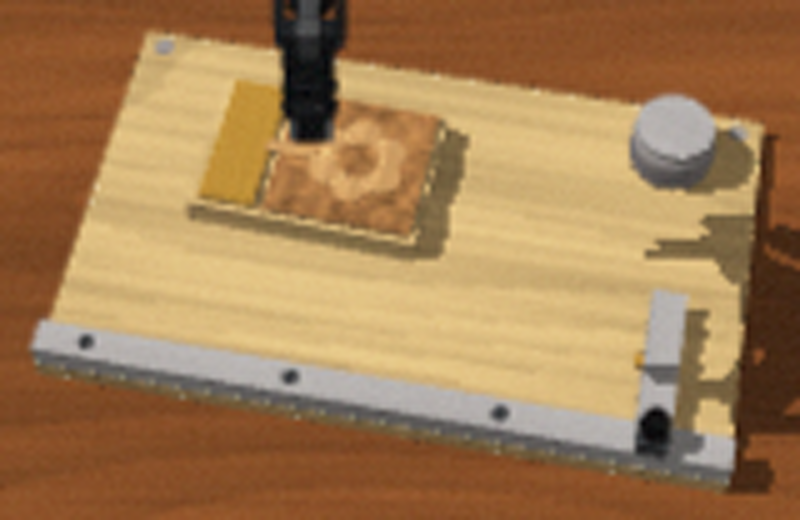

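The close crops confirm it: plywood block with brass on its far end, top corners in the side crop at (490,115), (650,142), (580,300), (408,265). Fence and stop are clear in both.

```bash
cat > h.py <<'E'
from bench import *
import numpy as np
from scipy.spatial.transform import Rotation as R
CAM={"side":((398.58929,262.681,195.216),[439.83120108,827.22803217,747.34563419],[-0.02125473,0.9011668,-0.43292355,0.00488271]),
"scene":((430.28917,249.288,199.301),[1322.71819655,17.0315967,1072.97954276],[0.6644687,0.66684447,-0.24307847,-0.23390739])}
OFF={"side":(138,170),"scene":(186,182)}
def ray(cam,u,v,z,K=None):
    (f,cx,cy),o,q=CAM[cam]; d=R.from_quat(q).apply([(u-cx)/f,(v-cy)/f,1]); o=np.array(o)
    return (o+d*(z-o[2])/d[2])[:2]
def crop(cam,u,v,z):
    return ray(cam,(u+.5)/5-.5+OFF[cam][0],(v+.5)/5-.5+OFF[cam][1],z)
E
python3 - <<'E'
from h import *
P={"side":dict(fo_far=(335,25,28),fi_far=(365,35,28),fo_near=(40,512,28),bfr=(745,107,12),b1=(490,115,34),b2=(650,142,34),b3=(580,300,34),b4=(408,265,34),s1=(130,430,28),s2=(300,465,28)),
"scene":dict(fo_far=(35,350,28),fi_far=(45,320,28),fo_near=(730,468,28),fi_near=(735,437,28),bfr=(147,33,12),bnr=(763,122,12),b1=(192,207,34),b2=(238,82,34),b3=(445,120,34),b4=(412,237,34),s1=(640,410,28),s2=(653,290,28))}
for c in P:
    print(c)
    for k,v in P[c].items(): print(k,crop(c,*v).round(1))
E
```

```text
side
fo_far [ 654.  -162.1]
fi_far [ 634.1 -152.8]
fo_near [730.1 228.9]
bfr [ 401.2 -114.5]
b1 [549.4 -70.7]
b2 [456.4 -51.1]
b3 [488.3  80.3]
b4 [580.3  58.5]
s1 [700.6 176.2]
s2 [614.8 194.2]
scene
fo_far [ 657.2 -161.9]
fi_far [ 636.8 -158. ]
fo_near [733.1 226.5]
fi_near [713.7 231.5]
bfr [ 403.4 -113.6]
bnr [478.2 278.4]
b1 [560.3 -75.9]
b2 [463.2 -51.4]
b3 [493.9  77.4]
b4 [582.3  55.3]
s1 [696.5 180.5]
s2 [615.9 195.1]
```

Geometry: board yaw ≈ -0.191, board centre ≈ (567, 57.6). The block is at board (-35, -62) with relative yaw -0.045, and the stop face is at about y = 144. First move: back, part way down, jaws turned along board y.

play_rows(series=[[0.0363,0.02,-0.0012,0,0,0,0.05],[0.0363,0.02,-0.0012,0,0,0,0.05],[0.0363,0.02,-0.0012,0,0,0,0.05],[0.0363,0.02,-0.0012,0,0,0,0.05],[0.0363,0.02,-0.0012,0,0,0,0.05],[0,0,0,0,-0.138,0,0.05],[0,0,0,0,-0.138,0,0.05],[0,0,0,0,-0.138,0,0.05],[0,0,0,0,-0.138,0,0.05],[0,0,0,0,-0.138,0,0.05]])

```text
clock: 1.2
position: [431.5, 3.8, 123.5]
ee_rot: [-0.25, 0.662, -0.662, 0.245]
contact_force: [-0.2, 0.0, -1.1]
gripper_width: 49.7
```

play_rows(series=[[0,0,0,0,-0.138,0,0.05],[0,0,0,0,-0.138,0,0.05],[0,0,0,0,-0.138,0,0.05],[0,0,0,0,-0.138,0,0.05],[0,0,0,0,-0.138,0,0.05],[0,0,0,0,0,0,0.05]])

```text
clock: 1.8
position: [431.0, 3.7, 123.5]
ee_rot: [-0.467, 0.534, -0.532, 0.462]
contact_force: [0.3, -0.1, -0.2]
gripper_width: 50.1
```

```bash
cat >> h.py <<'E'
YAW=-0.191; C=np.array([567,57.6])
def where(tgt=None):
    s=read_state(); r=R.from_quat(s["ee_rot"]); p=s["position"]
    xb=np.array([np.cos(YAW),np.sin(YAW),0]); yb=np.array([-xb[1],xb[0],0])
    d=p-np.r_[C,0]; f=s["contact_force"]
    print("clk",round(s["clock"],2),"board",(d@xb).round(1),(d@yb).round(1),"z",p[2].round(1),"F(b)",(f@xb).round(1),(f@yb).round(1),f[2].round(1),"w",round(s["gripper_width"],1))
    M=r.as_matrix(); print("tool axes in board:",[(float((M[:,i]@xb).round(3)),float((M[:,i]@yb).round(3)),float(M[2,i].round(3))) for i in range(3)])
    if tgt is not None:
        v=xb*tgt[0]+yb*tgt[1]+np.r_[C,tgt[2]]-p; v[2]=tgt[2]-p[2]; print("tool shift mm",(M.T@v).round(1))
E
python3 - <<'E'
from h import *
where((-112,-74,16))
d=get_image("side")["color"][:,:,::-1]
import cv2
cv2.imwrite("pics/side2.png",cv2.resize(d[140:305,128:328],(800,660),interpolation=cv2.INTER_CUBIC)[:600])
E
```

```text
clk 1.8 board -123.2 -78.7 z 123.5 F(b) 0.3 -0.0 -0.2 w 50.1
tool axes in board: [(0.055, -0.998, 0.003), (-0.007, -0.004, -1.0), (0.998, 0.055, -0.007)]
tool shift mm [ -4.5 107.4  12.2]
```

View pics/side2.png

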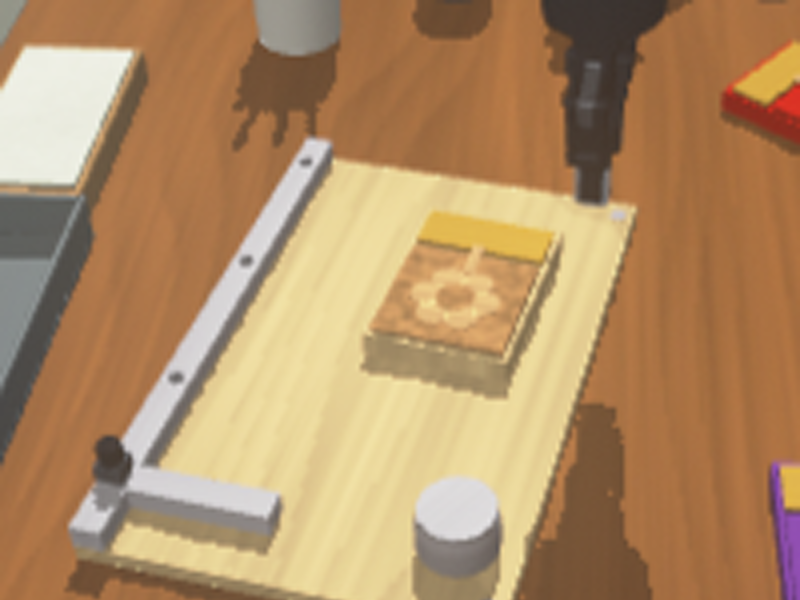

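The picture shows the gripper above the board's near edge, clear of the block (block brass end at 490,235). I'll lower the gripper and trim the yaw.

play_rows(series=[[-0.002,0.03,0.003,0,0.055,0,0.05],[-0.001,0.03,0.003,0,0,0,0.05],[-0.001,0.028,0.003,0,0,0,0.05],[0,0.012,0,0,0,0,0.05],[0,0.004,0,0,0,0,0.05],[0,0,0,0,0,0,0.05]])

```text
clock: 2.45
position: [443.1, 6.8, 17.7]
ee_rot: [-0.445, 0.55, -0.55, 0.444]
contact_force: [-0.4, 0.2, 0.5]
gripper_width: 50.0
```

```bash
python3 -c "
from h import *
where((-112,-74,17))"
```

```text
clk 2.45 board -112.0 -73.4 z 17.7 F(b) -0.4 0.1 0.5 w 50.0
tool axes in board: [(-0.021, -1.0, 0.001), (-0.001, -0.001, -1.0), (1.0, -0.021, -0.001)]
tool shift mm [0.6 0.7 0. ]
```

play_rows(series=[[0,0,0.005,0,-0.02,0,0.05],[0,0,0.005,0,0,0,0.05],[0,0,0.005,0,0,0,0.05],[0,0,0.005,0,0,0,0.05],[0,0,0.005,0,0,0,0.05],[0,0,0.005,0,0,0,0.05],[0,0,0.005,0,0,0,0.05],[0,0,0.005,0,0,0,0.05],[0,0,0.005,0,0,0,0.05],[0,0,0.005,0,0,0,0.05]])

```text
clock: 3.45
position: [491.3, -4.6, 19.8]
ee_rot: [-0.452, 0.548, -0.544, 0.446]
contact_force: [-4.7, 1.5, 3.6]
gripper_width: 50.2
```

```bash
python3 -c "
from h import *
where((-8,-74,17))"
```

```text
clk 3.45 board -62.5 -75.5 z 19.8 F(b) -4.9 0.6 3.6 w 50.2
tool axes in board: [(-0.003, -1.0, 0.003), (-0.009, -0.003, -1.0), (1.0, -0.003, -0.009)]
tool shift mm [-1.7  2.3 54.5]
```

play_rows(series=[[0,0.001,0.005,0,0,0,0.05],[0,0.001,0.005,0,0,0,0.05],[0,0.0005,0.005,0,0,0,0.05],[0,0.0005,0.005,0,0,0,0.05],[0,0.0003,0.005,0,0,0,0.05],[0,0.0003,0.005,0,0,0,0.05],[0,0.0003,0.005,0,0,0,0.05],[0,0.0003,0.005,0,0,0,0.05]])

```text
clock: 4.25
position: [526.1, -14.2, 15.7]
ee_rot: [-0.457, 0.551, -0.542, 0.441]
contact_force: [-4.6, 2.1, 5.8]
gripper_width: 49.8
```

```bash
python3 -c "
from h import *
where((-8,-74,17))
import cv2
d=get_image('side')['color'][:,:,::-1]
cv2.imwrite('pics/side3.png',cv2.resize(d[140:305,128:328],(800,660),interpolation=cv2.INTER_CUBIC)[:600])"
```

```text
clk 4.25 board -26.6 -78.3 z 15.7 F(b) -4.9 1.1 5.8 w 49.8
tool axes in board: [(-0.003, -1.0, 0.009), (-0.024, -0.009, -1.0), (1.0, -0.004, -0.024)]
tool shift mm [-4.4 -1.8 18.5]
```

View pics/side3.png

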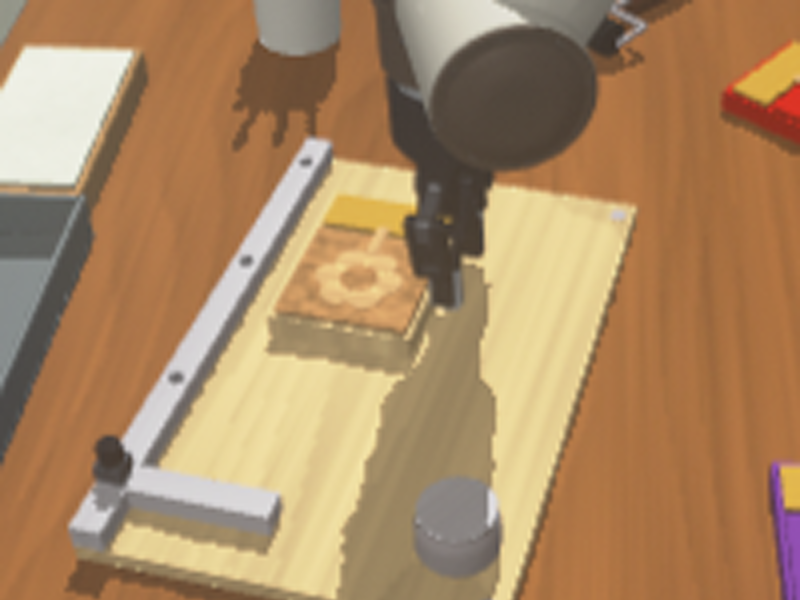

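Block is sliding parallel towards the fence (its near corner 290,320), with both fingers on its face. I'll trim the tilt and continue more slowly.

play_rows(series=[[-0.0005,-0.0005,0.003,0.02,0,0.008,0.05],[-0.0005,0,0.003,0.004,0,0,0.05],[0,0,0.003,0.002,0,0,0.05],[0,0,0.003,0.002,0,0,0.05],[0,0,0.003,0.002,0,0,0.05]])

```text
clock: 4.8
position: [542.6, -16.7, 15.8]
ee_rot: [0.447, -0.544, 0.549, -0.451]
contact_force: [-2.4, 1.1, 0.5]
gripper_width: 50.3
```

```bash
python3 -c "
from h import *
where((-8,-74,17))"
```

```text
clk 4.8 board -9.9 -77.6 z 15.8 F(b) -2.5 0.6 0.5 w 50.3
tool axes in board: [(-0.004, -1.0, 0.001), (0.009, -0.001, -1.0), (1.0, -0.004, 0.009)]
tool shift mm [-3.6 -1.2  1.9]
```

play_rows(series=[[0,0,0.002,-0.004,0,0,0.05],[0,0,0.002,-0.004,0,0,0.05],[0,0,0.002,0,0,0,0.05],[0,0,0.002,0,0,0,0.05]])

```text
clock: 5.2
position: [550.3, -18.4, 15.8]
ee_rot: [-0.45, 0.546, -0.546, 0.448]
contact_force: [-8.9, 5.1, 5.8]
gripper_width: 50.1
```

play_rows(series=[[0,0,0.0015,0,0,0,0.05],[0,0,0.0015,0,0,0,0.05]])

```text
clock: 5.4
position: [550.2, -18.5, 15.8]
ee_rot: [-0.451, 0.548, -0.545, 0.446]
contact_force: [-8.0, 3.7, 6.4]
gripper_width: 50.1
```

```bash
python3 -c "
from h import *
where((-1,-74,17))"
```

```text
clk 5.4 board -2.0 -77.9 z 15.8 F(b) -8.6 2.1 6.4 w 50.1
tool axes in board: [(-0.005, -1.0, 0.003), (-0.009, -0.003, -1.0), (1.0, -0.005, -0.009)]
tool shift mm [-3.9 -1.2  1. ]
```

play_rows(series=[[0,-0.0005,0.003,0.005,0,0,0.05],[0,0,0.004,0.003,0,0,0.05],[0,0,0.004,0,0,0,0.05]])

```text
clock: 5.7
position: [550.1, -19.0, 15.4]
ee_rot: [-0.456, 0.551, -0.542, 0.441]
contact_force: [-14.0, 8.9, 12.6]
gripper_width: 49.5
```

```bash
python3 -c "
from h import *
where((-1,-74,17))
import cv2
d=get_image('scene')['color'][:,:,::-1]
cv2.imwrite('pics/scene4.png',cv2.resize(d[182:286,186:346],(800,520),interpolation=cv2.INTER_CUBIC))"
```

```text
clk 5.7 board -2.1 -78.4 z 15.4 F(b) -15.4 6.1 12.6 w 49.5
tool axes in board: [(-0.006, -1.0, 0.007), (-0.024, -0.007, -1.0), (1.0, -0.006, -0.023)]
tool shift mm [-4.4 -1.7  1. ]
```

View pics/scene4.png

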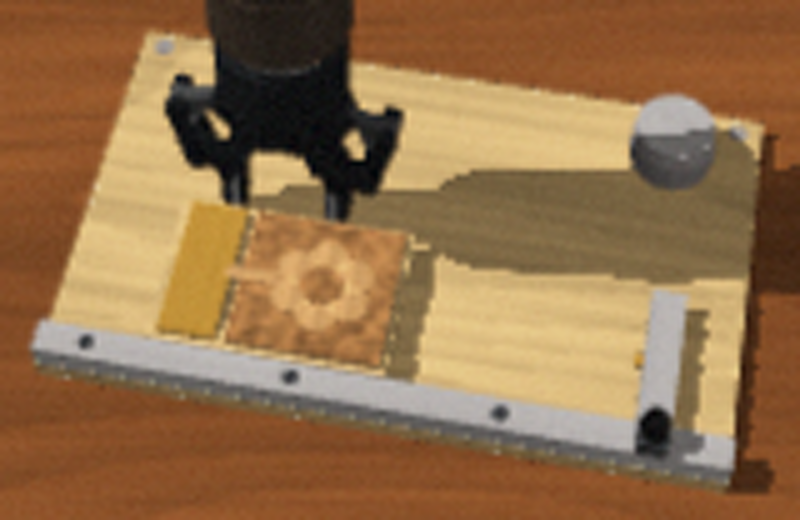

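The block lies flush along the fence (top edge from 160,333 to 385,368), with no visible gap. I'll back off and raise the tool, and compute the block's y.

play_rows(series=[[0,0,-0.008,0.02,0,0.006,0.05],[0,0,-0.015,0,0,0,0.05],[0,-0.03,-0.01,0,0,0,0.05],[0,-0.04,0,0,0,0,0.05],[0,0,0,0,0,0,0.05]])

```text
clock: 6.25
position: [525.5, -10.5, 89.0]
ee_rot: [0.445, -0.543, 0.549, -0.454]
contact_force: [0.9, -0.2, 0.5]
gripper_width: 50.0
```

```bash
python3 -c "
from h import *
xb=np.array([np.cos(YAW),np.sin(YAW)]);yb=np.array([-xb[1],xb[0]])
for p in [(193,203),(160,333),(385,368),(410,235)]:
    d=crop('scene',*p,34)-C; print(d@xb,d@yb)
where((60,-180,90))"
```

```text
15.73985512632735 -132.47545122849922
109.1435264094435 -129.47768400211456
107.68488232540213 1.0740519925517709
14.279692004300996 -0.7890930934221819
clk 6.25 board -27.8 -74.8 z 89.0 F(b) 0.9 -0.0 0.5 w 50.0
tool axes in board: [(-0.002, -1.0, -0.005), (0.014, 0.005, -1.0), (1.0, -0.002, 0.014)]
tool shift mm [105.1  -0.2  88. ]
```

play_rows(series=[[0.031,0,0.03,-0.012,0,0,0.05],[0.031,0,0.03,0,0,0,0.05],[0.031,0,0.03,0,0,0,0.05],[0,0,0,0,0.143,0,0.05],[0,0,0,0,0.143,0,0.05],[0,0,0,0,0.143,0,0.05],[0,0,0,0,0.143,0,0.05],[0,0,0,0,0.143,0,0.05],[0,0,0,0,0.143,0,0.05],[0,0,0,0,0.143,0,0.05]])

```text
clock: 7.25
position: [619.5, -125.7, 92.5]
ee_rot: [0.104, -0.694, 0.699, -0.137]
contact_force: [-1.8, -0.1, -0.7]
gripper_width: 50.1
```

play_rows(series=[[0,0,0,0,0.143,0,0.05],[0,0,0,0,0.143,0,0.05],[0,0,0,0,0.143,0,0.05],[0,0,0,0,0.143,0,0.05],[0,0,0,0,0,0,0.05]])

```text
clock: 7.75
position: [628.4, -127.1, 92.4]
ee_rot: [0.112, 0.704, -0.698, -0.066]
contact_force: [0.3, -0.6, -0.5]
gripper_width: 50.0
```

```bash
python3 -c "
from h import *
where((58,-166,17)); print(read_state()['joints'])"
```

```text
clk 7.75 board 95.4 -169.7 z 92.4 F(b) 0.4 -0.5 -0.5 w 50.0
tool axes in board: [(-0.996, 0.063, -0.064), (0.065, 0.012, -0.998), (-0.062, -0.998, -0.016)]
tool shift mm [42.3 72.9 -0.1]
[ 0.05418943  0.50489064 -0.17807712  0.00528613 -0.82183908 -0.31095751]
```

play_rows(series=[[0,0,0,0.016,-0.062,-0.064,0.05],[0.018,0,0,0,0,0,0.05],[0.018,0,0,0,0,0,0.05],[0,0,0,0,0,0,0.05]])

```text
clock: 8.15
position: [596.9, -121.1, 91.5]
ee_rot: [-0.064, -0.704, 0.705, 0.06]
contact_force: [-0.3, -0.3, -0.1]
gripper_width: 49.6
```

```bash
python3 -c "
from h import *
where((58,-166,17))"
```

```text
clk 8.15 board 63.3 -169.8 z 91.5 F(b) -0.2 -0.3 -0.1 w 49.6
tool axes in board: [(-1.0, -0.016, -0.007), (0.007, -0.002, -1.0), (0.016, -1.0, 0.002)]
tool shift mm [ 5.7 74.5 -4. ]
```

play_rows(series=[[0.003,0.03,-0.002,0,0.016,0,0.05],[0.003,0.03,-0.002,0,0,0,0.05],[0,0.012,0,0,0,0,0.05],[0,0.003,0,0,0,0,0.05],[0,0,0,0,0,0,0.05]])

```text
clock: 8.65
position: [600.7, -117.2, 17.1]
ee_rot: [-0.071, -0.703, 0.705, 0.056]
contact_force: [-0.1, -0.2, 1.2]
gripper_width: 50.1
```

```bash
python3 -c "
from h import *
where((58,-150,17))
import cv2
d=get_image('side')['color'][:,:,::-1]
cv2.imwrite('pics/side5.png',cv2.resize(d[140:305,128:328],(800,660),interpolation=cv2.INTER_CUBIC)[:600])"
```

```text
clk 8.65 board 66.3 -165.2 z 17.1 F(b) -0.0 -0.2 1.2 w 50.1
tool axes in board: [(-1.0, -0.011, -0.022), (0.022, -0.0, -1.0), (0.011, -1.0, 0.001)]
tool shift mm [  8.1  -0.1 -15.3]
```

View pics/side5.png

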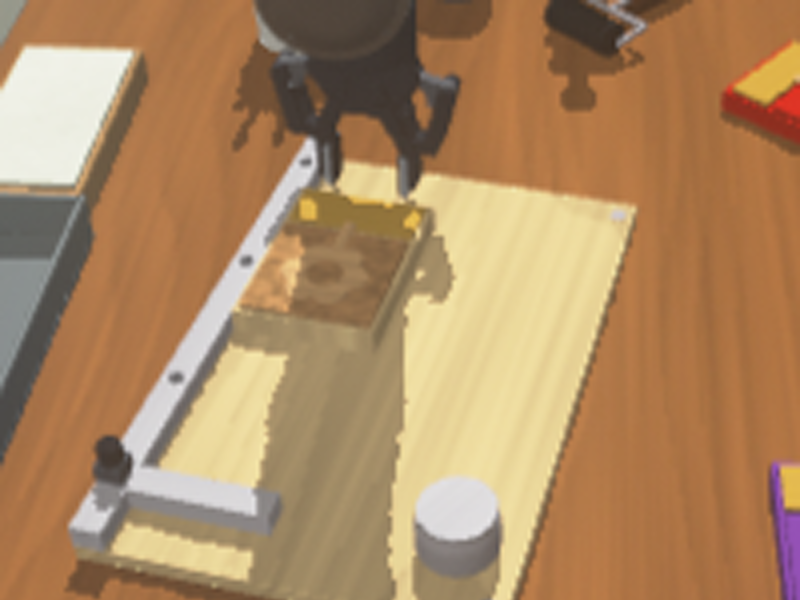

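The fingers stand behind the brass end (tips at 330,185 and 407,190), a little close to the fence. I'll shift them inward and begin the push along -tool z.

play_rows(series=[[0.008,0,0,0,0.011,-0.022,0.05],[0.001,0,-0.003,0,0,0,0.05],[0,0,-0.004,0,0,0,0.05],[0,0,-0.005,0,0,0,0.05],[0,0,-0.005,0,0,0,0.05],[0,0,-0.005,0,0,0,0.05]])

```text
clock: 9.3
position: [598.2, -93.1, 21.3]
ee_rot: [0.07, 0.704, -0.704, -0.066]
contact_force: [0.2, -1.3, -0.8]
gripper_width: 49.7
```

```bash
python3 -c "
from h import *
where((58,-50,17))"
```

```text
clk 9.3 board 59.3 -142.1 z 21.3 F(b) 0.4 -1.3 -0.8 w 49.7
tool axes in board: [(-1.0, 0.001, -0.006), (0.006, 0.001, -1.0), (-0.001, -1.0, -0.001)]
tool shift mm [  1.4   4.4 -92.1]
```

play_rows(series=[[0,0.002,-0.004,0,0,0,0.05],[0,0.001,-0.005,0,0,0,0.05],[0,0.001,-0.005,0,0,0,0.05],[0,0,-0.005,0,0,0,0.05],[0,0,-0.005,0,0,0,0.05],[0,0,-0.005,0,0,0,0.05],[0,0,-0.005,0,0,0,0.05]])

```text
clock: 10.0
position: [604.6, -61.6, 20.0]
ee_rot: [-0.068, -0.702, 0.706, 0.066]
contact_force: [-0.2, -3.6, 1.6]
gripper_width: 49.9
```

```bash
python3 -c "
from h import *
where((58,-50,17))"
```

```text
clk 10.0 board 59.6 -109.8 z 20.0 F(b) 0.4 -3.6 1.6 w 49.9
tool axes in board: [(-1.0, -0.001, -0.005), (0.005, -0.006, -1.0), (0.001, -1.0, 0.006)]
tool shift mm [  1.5   2.6 -59.9]
```

play_rows(series=[[0,0.0005,-0.005,0.003,0,0,0.05],[0,0.0005,-0.005,0.003,0,0,0.05],[0,0.0005,-0.005,0,0,0,0.05],[0,0.0003,-0.005,0,0,0,0.05],[0,0.0003,-0.005,0,0,0,0.05],[0,0,-0.005,0,0,0,0.05],[0,0,-0.005,0,0,0,0.05],[0,0,-0.005,0,0,0,0.05]])

```text
clock: 10.8
position: [612.8, -21.4, 20.0]
ee_rot: [-0.067, -0.698, 0.71, 0.065]
contact_force: [-1.4, -4.8, 2.6]
gripper_width: 49.9
```

```bash
python3 -c "
from h import *
where((58,-50,17))"
```

```text
clk 10.8 board 60.0 -68.9 z 20.0 F(b) -0.5 -5.0 2.6 w 49.9
tool axes in board: [(-1.0, -0.004, -0.004), (0.004, -0.018, -1.0), (0.003, -1.0, 0.018)]
tool shift mm [  2.    2.7 -19. ]
```

play_rows(series=[[0,0,-0.005,-0.01,0,0,0.05],[0,0,-0.005,-0.008,0,0,0.05],[0,0,-0.005,-0.003,0,0,0.05],[0,0,-0.005,-0.003,0,0,0.05],[0,0,-0.004,-0.003,0,0,0.05],[0,0,-0.003,-0.003,0,0,0.05]])

```text
clock: 11.4
position: [618.2, 7.9, 19.7]
ee_rot: [0.068, 0.709, -0.699, -0.064]
contact_force: [-0.3, -3.3, 2.7]
gripper_width: 49.9
```

```bash
python3 -c "
from h import *
where((58,-10,17))
import cv2
d=get_image('side')['color'][:,:,::-1]
cv2.imwrite('pics/side6.png',cv2.resize(d[170:290,138:298],(800,600),interpolation=cv2.INTER_CUBIC))"
```

```text
clk 11.4 board 59.7 -39.0 z 19.7 F(b) 0.3 -3.3 2.7 w 49.9
tool axes in board: [(-1.0, -0.004, -0.004), (0.004, 0.015, -1.0), (0.004, -1.0, -0.015)]
tool shift mm [  1.6   3.1 -29. ]
```

View pics/side6.png

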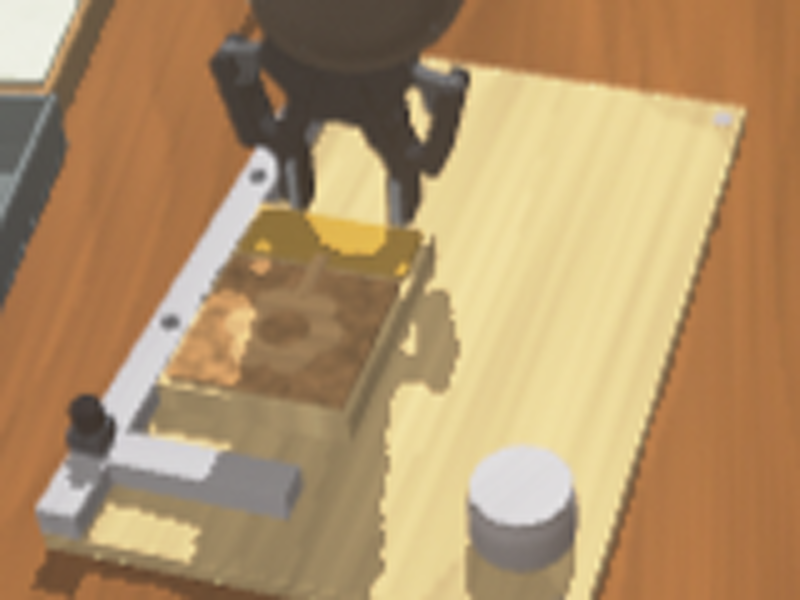

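Block runs along the fence, its +y end (160,385 to 345,410) some 30 mm short of the stop bar. I'll go on more slowly.

play_rows(series=[[0,0.0005,-0.003,0.01,0,0,0.05],[0,0,-0.003,0.004,0,0,0.05],[0,0,-0.003,0,0,0,0.05],[0,0,-0.003,0,0,0,0.05],[0,0,-0.003,0,0,0,0.05],[0,0,-0.003,0,0,0,0.05]])

```text
clock: 12.05
position: [621.5, 26.2, 19.6]
ee_rot: [-0.067, -0.704, 0.704, 0.065]
contact_force: [-0.7, -5.0, 3.0]
gripper_width: 50.0
```

```bash
python3 -c "
from h import *
where((58,-10,17))"
```

```text
clk 12.05 board 59.5 -20.5 z 19.6 F(b) 0.3 -5.0 3.0 w 50.0
tool axes in board: [(-1.0, -0.003, -0.003), (0.003, -0.0, -1.0), (0.003, -1.0, 0.0)]
tool shift mm [  1.5   2.6 -10.5]
```

play_rows(series=[[0,0,-0.002,0,0,0,0.05],[0,0,-0.002,0,0,0,0.05],[0,0,-0.002,0,0,0,0.05]])

```text
clock: 12.35
position: [622.7, 32.7, 19.6]
ee_rot: [-0.067, -0.704, 0.704, 0.065]
contact_force: [-0.4, -4.8, 2.1]
gripper_width: 49.9
```

play_rows(series=[[0,0,-0.002,0,0,0,0.05],[0,0,-0.002,0,0,0,0.05]])

```text
clock: 12.55
position: [623.4, 36.8, 19.6]
ee_rot: [-0.067, -0.704, 0.704, 0.065]
contact_force: [-0.6, -4.9, 2.6]
gripper_width: 49.8
```

play_rows(series=[[0,0,-0.002,0,0,0,0.05],[0,0,-0.002,0,0,0,0.05]])

```text
clock: 12.75
position: [623.6, 39.8, 19.6]
ee_rot: [-0.067, -0.703, 0.705, 0.066]
contact_force: [-0.9, -13.6, 4.1]
gripper_width: 50.1
```

```bash
python3 -c "
from h import *
where((58,-10,17))"
```

```text
clk 12.75 board 58.9 -6.8 z 19.6 F(b) 1.7 -13.5 4.1 w 50.1
tool axes in board: [(-1.0, -0.003, -0.001), (0.001, -0.003, -1.0), (0.003, -1.0, 0.003)]
tool shift mm [0.9 2.6 3.2]
```

Resistance met. I'll continue gently to see whether it is the pin or the stop's face.

play_rows(series=[[0,0,-0.003,0,0,0,0.05],[0,0,-0.003,0,0,0,0.05]])

```text
clock: 12.95
position: [622.6, 40.2, 19.8]
ee_rot: [-0.066, -0.7, 0.708, 0.069]
contact_force: [0.1, -15.8, 5.5]
gripper_width: 50.2
```

play_rows(series=[[0,0,-0.004,0,0,0,0.05],[0,0,-0.004,0,0,0,0.05]])

```text
clock: 13.15
position: [622.4, 40.3, 20.0]
ee_rot: [-0.065, -0.696, 0.711, 0.073]
contact_force: [0.3, -18.5, 4.1]
gripper_width: 50.2
```

```bash
python3 -c "
from h import *
where((58,-10,17))"
```

```text
clk 13.15 board 57.6 -6.5 z 20.0 F(b) 3.9 -18.1 4.1 w 50.2
tool axes in board: [(-1.0, 0.004, 0.009), (-0.009, -0.021, -1.0), (-0.004, -1.0, 0.022)]
tool shift mm [-0.4  3.   3.5]
```

It stops solidly at y ≈ -6.6 under 18 N. I'll release slowly, rise and look.

play_rows(series=[[0,0,0.001,-0.01,0,0,0.05],[0,0,0.004,-0.01,0,0,0.05],[0,0,0.012,0,0,0,0.05],[0,-0.03,0.012,0,0,0,0.05],[0.02,-0.04,0.03,0,0,0,0.05],[0.04,-0.04,0.04,0,0,0,0.05],[0.04,-0.02,0.04,0,0,0,0.05],[0.04,0,0.04,0,0,0,0.05],[0,0,0,0,0,0,0.05]])

```text
clock: 14.05
position: [473.4, -91.4, 135.1]
ee_rot: [0.066, 0.706, -0.701, -0.07]
contact_force: [0.6, 0.2, 0.7]
gripper_width: 50.2
```

```bash
python3 -c "
from h import *
where((58,-10,17))
import cv2
a=get_image('scene')['color'][:,:,::-1]
b=get_image('side')['color'][:,:,::-1]
A=cv2.resize(a[225:283,256:346],(800,516),interpolation=cv2.INTER_CUBIC)
cv2.imwrite('pics/scene7.png',A)
cv2.imwrite('pics/side7.png',cv2.resize(b[205:280,138:238],(800,600),interpolation=cv2.INTER_CUBIC))"
```

```text
clk 14.05 board -63.6 -164.0 z 135.1 F(b) 0.5 0.3 0.7 w 50.2
tool axes in board: [(-1.0, 0.001, 0.006), (-0.006, 0.007, -1.0), (-0.001, -1.0, -0.007)]
tool shift mm [-122.1  118.4 -153.4]
```

View pics/scene7.png

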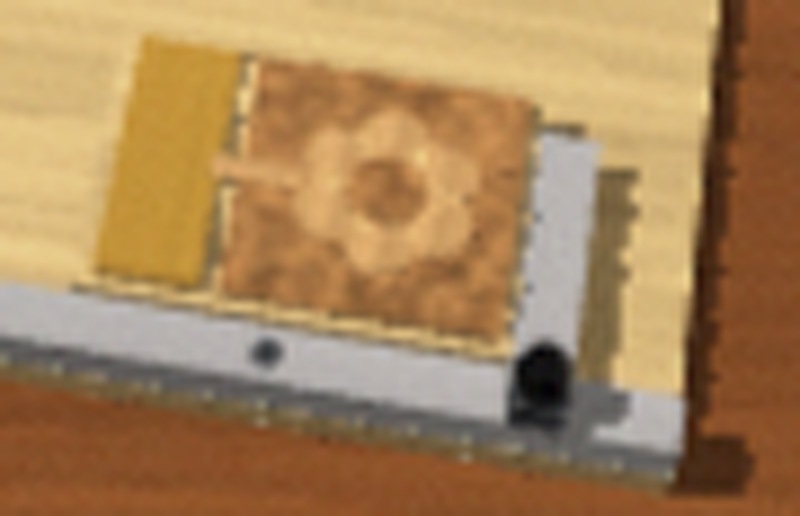

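View pics/side7.png

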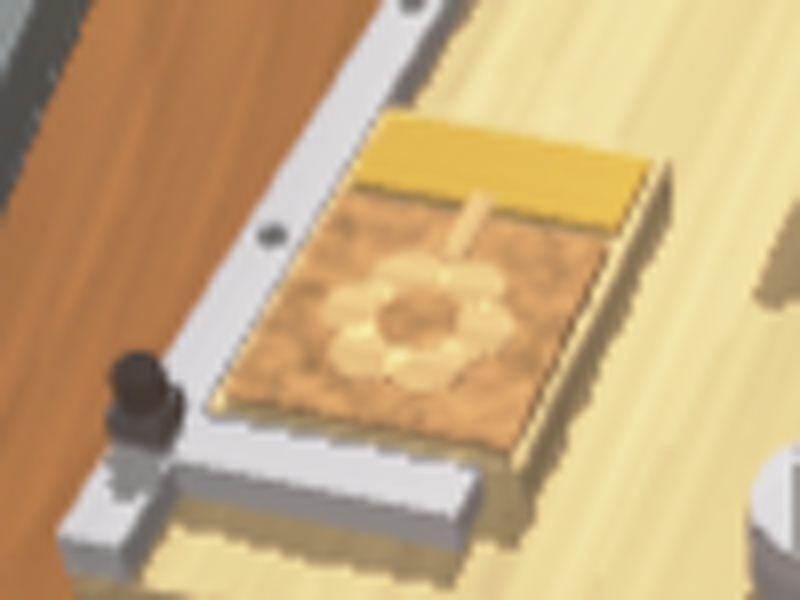

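The block looks flush with both fence and stop (fence edge 75,288 to 510,350; stop edge 535,125 to 510,340 in the scene crop) and the pin is hidden. The last push drifted the tool about 1 mm away from the fence, so I'll confirm by touch with a gentle fence press at the known contact depth.

play_rows(series=[[0,0,-0.045,0,0,0,0.05],[0,0,-0.045,0,0,0,0.05],[0,0,-0.045,0,0,0,0.05],[0,0,-0.045,0,0,0,0.05],[0,0,-0.04,0,0,0,0.05],[0,0,0,0,-0.143,0,0.05],[0,0,0,0,-0.143,0,0.05],[0,0,0,0,-0.143,0,0.05],[0,0,0,0,-0.143,0,0.05],[0,0,0,0,-0.143,0,0.05]])

```text
clock: 15.15
position: [532.0, 148.5, 133.4]
ee_rot: [-0.19, 0.684, -0.676, 0.198]
contact_force: [0.2, -0.2, -0.1]
gripper_width: 50.0
```

play_rows(series=[[0,0,0,0,-0.143,0,0.05],[0,0,0,0,-0.143,0,0.05],[0,0,0,0,-0.143,0,0.05],[0,0,0,0,-0.143,0,0.05],[0,0,0,0,-0.143,0,0.05],[0,0,0,0,-0.143,0,0.05],[0,0,0,0,0,0,0.05]])

```text
clock: 15.85
position: [537.5, 159.0, 128.3]
ee_rot: [-0.465, 0.53, -0.526, 0.476]
contact_force: [0.6, 0.6, -0.3]
gripper_width: 50.2
```

```bash
python3 -c "
from h import *
where((-25,66,60))"
```

```text
clk 15.85 board -48.2 93.9 z 128.3 F(b) 0.5 0.7 -0.3 w 50.2
tool axes in board: [(0.077, -0.997, -0.016), (0.005, 0.016, -1.0), (0.997, 0.077, 0.006)]
tool shift mm [30.7 67.9 20.6]
```

play_rows(series=[[0,0,0,0,0.077,0,0.05],[0,0,0,0,0,0,0.05],[0.014,0.03,0.008,0,0,0,0.05],[0.014,0.03,0.008,0,0,0,0.05],[0,0,0,0,0,0,0.05]])

```text
clock: 16.35
position: [551.7, 133.7, 65.8]
ee_rot: [-0.441, 0.549, -0.544, 0.456]
contact_force: [-0.4, 0.0, 0.2]
gripper_width: 49.9
```

```bash
python3 -c "
from h import *
where((-20,66,19))"
```

```text
clk 16.35 board -29.5 71.8 z 65.8 F(b) -0.4 -0.1 0.2 w 49.9
tool axes in board: [(-0.005, -1.0, -0.02), (0.008, 0.02, -1.0), (1.0, -0.005, 0.008)]
tool shift mm [ 6.7 46.8  9.1]
```

play_rows(series=[[0.005,0.02,0,-0.008,0,-0.02,0.05],[0,0.02,0,0,0,0,0.05],[0,0.006,0,0,0,0,0.05],[0,0,0,0,0,0,0.05]])

```text
clock: 16.75
position: [554.6, 132.1, 21.2]
ee_rot: [0.447, -0.546, 0.547, -0.451]
contact_force: [0.1, -0.5, -0.4]
gripper_width: 49.7
```

```bash
python3 -c "
from h import *
where((-7,66,18))"
```

```text
clk 16.75 board -26.3 70.8 z 21.2 F(b) 0.2 -0.4 -0.4 w 49.7
tool axes in board: [(-0.004, -1.0, -0.002), (0.005, 0.002, -1.0), (1.0, -0.004, 0.005)]
tool shift mm [ 4.7  3.3 19.4]
```

play_rows(series=[[0.001,0.003,0.005,0,0,0,0.05],[0.001,0,0.005,0,0,0,0.05],[0,0,0.005,0,0,0,0.05],[0,0,0.004,0,0,0,0.05],[0,0,0.002,0,0,0,0.05]])

```text
clock: 17.25
position: [578.1, 127.3, 22.3]
ee_rot: [0.445, -0.545, 0.547, -0.453]
contact_force: [-3.1, 0.6, -0.3]
gripper_width: 49.9
```

```bash
python3 -c "
from h import *
where((-2,66,18))"
```

```text
clk 17.25 board -2.4 70.5 z 22.3 F(b) -3.2 -0.0 -0.3 w 49.9
tool axes in board: [(-0.004, -1.0, -0.006), (0.009, 0.006, -1.0), (1.0, -0.004, 0.009)]
tool shift mm [4.5 4.2 0.3]
```

play_rows(series=[[0,0,0.0015,0,0,0,0.05],[0,0,0.0015,0,0,0,0.05]])

```text
clock: 17.45
position: [579.3, 126.4, 22.2]
ee_rot: [0.446, -0.546, 0.547, -0.451]
contact_force: [-6.9, 4.1, 5.1]
gripper_width: 49.9
```

play_rows(series=[[0,0,0.002,0,0,0,0.05],[0,0,0.003,0,0,0,0.05]])

```text
clock: 17.65
position: [579.4, 126.3, 22.1]
ee_rot: [-0.449, 0.548, -0.545, 0.448]
contact_force: [-12.6, 6.6, 7.4]
gripper_width: 49.8
```

```bash
python3 -c "
from h import *
where((-2,66,18))"
```

```text
clk 17.65 board -0.9 69.8 z 22.1 F(b) -13.6 4.1 7.4 w 49.8
tool axes in board: [(-0.005, -1.0, -0.002), (-0.004, 0.002, -1.0), (1.0, -0.005, -0.004)]
tool shift mm [ 3.8  4.1 -1.1]
```

Contact is solid at the fence; the block shifted by perhaps 1 mm, and the tool also dragged slightly towards -y. I'll repeat a soft y press, biased towards the fence.

play_rows(series=[[-0.001,0,-0.004,0,0,0,0.05],[0,0,-0.015,0,0,0,0.05],[0,-0.04,-0.01,0,0,0,0.05],[0.02,-0.045,0,0,0,0,0.05],[0.045,0,0.03,0,0,0,0.05],[0.045,0,0.03,0,0,0,0.05],[0,0,0,0,0.143,0,0.05],[0,0,0,0,0.143,0,0.05],[0,0,0,0,0.143,0,0.05],[0,0,0,0,0.143,0,0.05]])

```text
clock: 18.65
position: [594.6, 14.8, 113.8]
ee_rot: [0.265, -0.651, 0.654, -0.278]
contact_force: [0.1, 0.9, -0.7]
gripper_width: 50.3
```

play_rows(series=[[0,0,0,0,0.143,0,0.05],[0,0,0,0,0.143,0,0.05],[0,0,0,0,0.143,0,0.05],[0,0,0,0,0.143,0,0.05],[0,0,0,0,0.143,0,0.05],[0,0,0,0,0.143,0,0.05],[0,0,0,0,0.143,0,0.05],[0,0,0,0,0,0,0.05]])

```text
clock: 19.45
position: [599.8, 13.4, 115.6]
ee_rot: [0.101, 0.704, -0.699, -0.079]
contact_force: [0.3, -0.1, -0.8]
gripper_width: 50.0
```

```bash
python3 -c "
from h import *
where((57,-35,60))"
```

```text
clk 19.45 board 40.6 -37.2 z 115.6 F(b) 0.3 -0.0 -0.8 w 50.0
tool axes in board: [(-0.997, 0.064, -0.031), (0.032, 0.008, -0.999), (-0.064, -0.998, -0.01)]
tool shift mm [-14.5  56.1  -2.6]
```

play_rows(series=[[0,0,0,0.01,-0.064,-0.031,0.05],[-0.008,0.02,0,0,0,0,0.05],[-0.008,0.03,0,0,0,0,0.05],[0,0,0,0,0,0,0.05]])

```text
clock: 19.85
position: [618.5, 10.4, 66.5]
ee_rot: [0.064, 0.705, -0.704, -0.059]
contact_force: [0.2, -0.4, -1.0]
gripper_width: 49.9
```

```bash
python3 -c "
from h import *
where((57,-28,20))"
```

```text
clk 19.85 board 59.5 -36.6 z 66.5 F(b) 0.3 -0.4 -1.0 w 49.9
tool axes in board: [(-1.0, -0.016, -0.007), (0.007, 0.001, -1.0), (0.017, -1.0, -0.001)]
tool shift mm [ 2.7 46.5 -8.6]
```

play_rows(series=[[0.002,0.02,0,0,0.013,0,0.05],[0.001,0.02,0,0,0,-0.005,0.05],[0,0.006,0,0,0,0,0.05],[0,0,-0.006,0,0,0,0.05],[0,0,-0.005,0,0,0,0.05],[0,0,-0.004,0,0,0,0.05],[0,0,-0.003,0,0,0,0.05]])

```text
clock: 20.55
position: [624.2, 30.5, 27.6]
ee_rot: [0.068, 0.705, -0.703, -0.057]
contact_force: [0.3, 0.0, -0.5]
gripper_width: 50.3
```

```bash
python3 -c "
from h import *
where((57,-7,20))"
```

```text
clk 20.55 board 61.3 -15.7 z 27.6 F(b) 0.3 0.1 -0.5 w 50.3
tool axes in board: [(-1.0, -0.014, -0.015), (0.015, 0.004, -1.0), (0.014, -1.0, -0.004)]
tool shift mm [ 4.3  7.6 -8.8]
```

play_rows(series=[[0.003,0.005,0,0,0.015,-0.015,0.05],[0.001,0.004,0,0,0,0,0.05],[0,0,-0.003,0,0,0,0.05],[0,0,-0.003,0,0,0,0.05],[0,0,-0.002,0,0,0,0.05]])

```text
clock: 21.05
position: [622.0, 39.9, 19.1]
ee_rot: [0.068, 0.705, -0.702, -0.068]
contact_force: [-0.4, -3.7, 0.3]
gripper_width: 50.4
```

```bash
python3 -c "
from h import *
where((57,-7,20))"
```

```text
clk 21.05 board 57.3 -6.9 z 19.1 F(b) 0.3 -3.7 0.3 w 50.4
tool axes in board: [(-1.0, 0.001, 0.001), (-0.001, 0.004, -1.0), (-0.001, -1.0, -0.004)]
tool shift mm [ 0.3 -0.9  0.1]
```

play_rows(series=[[-0.0003,0,-0.0015,0,0,0,0.05],[-0.0003,0,-0.0015,0,0,0,0.05]])

```text
clock: 21.25
position: [621.9, 40.0, 19.1]
ee_rot: [-0.067, -0.704, 0.704, 0.069]
contact_force: [-0.8, -7.0, 0.6]
gripper_width: 49.8
```

play_rows(series=[[-0.0005,0,-0.002,0.004,0,0,0.05],[-0.0005,0,-0.002,0.004,0,0,0.05]])

```text
clock: 21.45
position: [621.8, 40.0, 19.2]
ee_rot: [-0.065, -0.699, 0.709, 0.072]
contact_force: [0.1, -6.2, 0.8]
gripper_width: 50.0
```

play_rows(series=[[-0.0007,0,-0.003,0,0,0,0.05]])

```text
clock: 21.55
position: [621.5, 40.2, 19.2]
ee_rot: [-0.064, -0.697, 0.71, 0.074]
contact_force: [-0.8, -10.3, 3.0]
gripper_width: 50.0
```

```bash
python3 -c "
from h import *
where((57,-7,20))"
```

```text
clk 21.55 board 56.9 -6.8 z 19.2 F(b) 1.2 -10.3 3.0 w 50.0
tool axes in board: [(-1.0, 0.004, 0.012), (-0.012, -0.019, -1.0), (-0.004, -1.0, 0.019)]
tool shift mm [-0.1 -0.8  0.2]
```

The stop's face is solid at the same place (-6.8), at 10 N, with no slip sideways. I'll back straight off, rise, and take the last look.

play_rows(series=[[0,0,0.003,-0.01,0,0,0.05],[0,0,0.012,0,0,0,0.05],[0,-0.02,0.015,0,0,0,0.05],[0.01,-0.04,0.03,0,0,0,0.05],[0.04,-0.04,0.04,0,0,0,0.05],[0.04,-0.02,0.04,0,0,0,0.05],[0.04,0,0.03,0,0,0,0.05],[0,0,0,0,0,0,0.05],[0,0,0,0,0,0,0.05]])

```text
clock: 22.45
position: [477.6, -93.7, 131.2]
ee_rot: [-0.066, -0.702, 0.705, 0.073]
contact_force: [0.7, 1.0, -0.2]
gripper_width: 50.2
```

```bash
python3 -c "
from h import *
where()
import cv2
a=get_image('scene')['color'][:,:,::-1]
b=get_image('side')['color'][:,:,::-1]
A=cv2.resize(a[225:283,256:346],(450,290),interpolation=cv2.INTER_CUBIC)
B=cv2.resize(b[205:263,138:208],(350,290),interpolation=cv2.INTER_CUBIC)
W=cv2.resize(b,(400,300));S=cv2.resize(a,(400,300))
cv2.imwrite('pics/fin.png',np.vstack([np.hstack([A,B]),np.hstack([S,W])]))"
```

```text
clk 22.45 board -59.1 -165.6 z 131.2 F(b) 0.5 1.1 -0.2 w 50.2
tool axes in board: [(-1.0, 0.006, 0.009), (-0.009, -0.006, -1.0), (-0.006, -1.0, 0.006)]
```

View pics/fin.png

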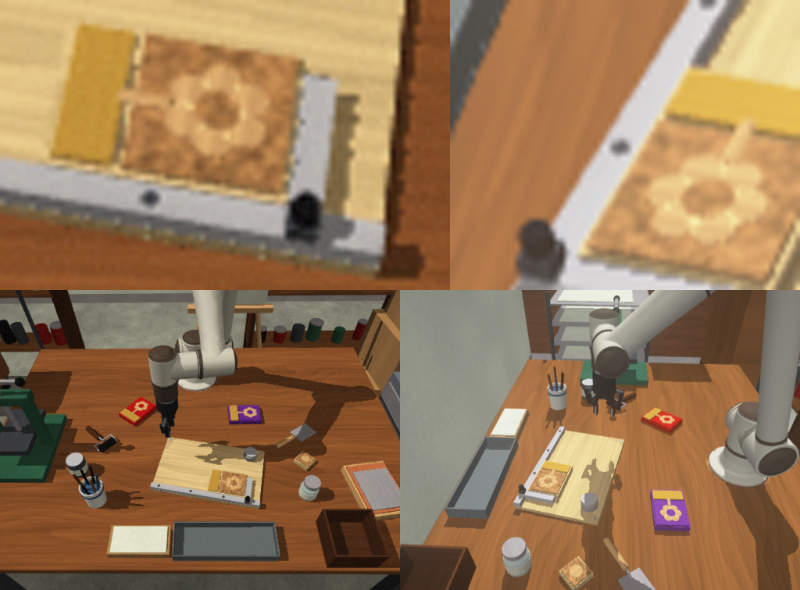

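The block sits in the corner, flush with the fence (50,160 to 285,200) and the stop (300,70 to 290,195). The other things are where they were, and the arm is clear.

```bash
python3 -c "
from bench import *
print(job_done())"
```

```text
the job is handed in; nothing more can be done
None
```

The block is home in the board's corner, and I handed the job in at about 22.5 s. I pressed it flat to the fence with two fingertips, then slid it along the fence from the brass end until it stopped solidly.

- **Stop:** contact was solid at the same place both times, -6.5 mm tool depth at 18 N and -6.8 mm at 10 N. That agrees with the stop face seen in the images at board y of about 144 mm. The pin's spring could not be felt separately; I take it as pressed in because the contact was solid and no gap shows.
- **Fence:** the y push drifted the tool about 1 mm away from the fence, so I pressed the block to the fence again, then to the stop again. The tool's depth at the fence differed by 1.1 mm between the two presses (-2.0 and -0.9 mm). That would fit a board-angle error of about 0.007 rad in my estimate, and I did not check it further.
- **Last pictures:** the block looks square and flush with both, though about 1 mm is finer than the cameras resolve. The other things look undisturbed, and the robot touches nothing. The highest tool force I read was about 21 N.

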